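# Set the turbo vane ring to its mark and lock it

### The job

On the turbocharger setting jig, push the red lever's upright tab around its arc until the pointer rests over the middle of the yellow disc on the scale, then press the black locking plunger fully down and leave the pointer on the yellow disc. Only push and press: do not pinch the tab between the fingers, do not push the plunger down before the pointer is set, and leave everything else on the bench where it is.

Things in the scene. Friction and masses are not known exactly. Their poses are not given: they have to be found in the camera images.
- jig: Fixed setting jig with a turbocharger housing. Origin on the bench under the ring's vertical axis; x from the axis to the middle of the graduated arc, y to its left, z up. Base plate x -85 to 130, y -125 to 125, 12 mm thick. Housing: radius 72, up to 45 mm high, with an outlet at x -85 to -30, y 4 to 66, up to 52 mm high
- arc_middle (a point): Point on the jig's x, 157 mm from the axis, on the flat top (40 mm high) of the graduated arc: a solid grey sector, radius 130 to 181 mm, 76 degrees to either side, with a white tick every 10 degrees
- vane_ring (a joint): Angle (rad) of the vane ring with its red lever about the jig's axis: 0 when the pointer lies along the jig's x, growing counter-clockwise seen from above, stops at -1.1 and 1.1. Dry friction, about 1.6 N at the tab, no spring: it stays where it is left
- ring_top (a point): Centre of the ring's top, 55 mm above the bench. The ring is 120 mm across (hub up to 67 mm high). Its lever is a flat red arm 18 mm wide out to radius 122 mm (top 55 mm high), then a red pointer 2.5 mm wide, 4 mm thick to radius 179 mm, 47 to 51 mm high, that passes over the arc and its discs
- tab_top (a point): Middle of the top of the lever's upright red tab, 100 mm above the bench and 100 mm from the jig's axis. The tab stands on the lever arm from 55 to 100 mm high, 18 mm long along the lever and 14 mm thick across it. Axes turn with the lever: x outward along the pointer, z up
- pointer_tip (a point): Outer end of the pointer's centre line on its top face, 179 mm from the jig's axis, 51 mm above the bench; x outward along the pointer, y across it, z up
- mark_yellow: Yellow disc fixed on top of the graduated arc, the wanted setting: 20 mm across, 3 mm thick, origin at the centre of its underside, 40 mm above the bench, 140 to 170 mm from the jig's axis
- mark_blue: Blue disc of the same size on the arc, a setting that is not wanted today; it lies on the other side of the arc's middle. Which colour is on which side varies
- lock_pin (a joint): Travel (m) of the locking plunger: 0 up (as at the start), 0.012 fully down. Friction about 3 N, no spring: it stays down. It does not itself stop the ring
- lock_pin_top (a point): Centre of the flat top of the plunger's black cap, 28 mm across; 70 mm above the bench when up, 58 mm when down, in a brass collar 34 mm across and 48 mm high at x 0, y -115 mm of the jig
- socket: Steel socket, 24 mm across, 50 tall, upright on the jig's base plate; loose, to be left alone; origin at the centre of its underside
- flange_nut: Brass nut, 30 mm across, 18 tall, on the jig's base plate; loose, to be left alone; origin at the centre of its underside
- turbine_wheel: Dark turbine wheel, 56 mm across, 36 tall, on the bench left of the jig; loose, to be left alone; origin at the centre of its underside
- screwdriver: Screwdriver 190 mm long with orange handle, lying on the bench right of the jig; loose, to be left alone
- spray_can: Spray can, 64 mm across, 190 tall; loose, to be left alone; origin at the centre of its underside
- grease_jar: Grease jar, 72 mm across, 75 tall; loose, to be left alone; origin at the centre of its underside
- mug: Blue mug, 80 mm across, 90 tall; loose, to be left alone; origin at the centre of its underside
- wrench: Dark steel wrench 190 mm long, lying flat; loose, to be left alone

How it is judged:
On the way, in this order (a step that is already met when the one before it is completed fails the run):
1. the pointer rests over the yellow disc, with the plunger still up (y of mark_yellow in the frame of pointer_tip between -0.006 and 0.006 m and value of joint lock_pin below 0.003 m and velocity of joint vane_ring between -0.03 and 0.03 rad/s), for 0.3 s.
2. the plunger is pressed fully down with the pointer on the yellow disc (y of mark_yellow in the frame of pointer_tip between -0.006 and 0.006 m and value of joint lock_pin above 0.0095 m), for 0.1 s.
At the end, for the whole second after the job is handed in: the pointer's centre line passes within 6 mm of the yellow disc's centre, the ring is at rest, and the plunger is down by at least 9.5 of its 12 mm (all of step 2 and velocity of joint vane_ring between -0.03 and 0.03 rad/s); the robot touches nothing.
It fails at once if the plunger is pushed down (over 4 mm) while the pointer is more than 6 mm off the middle of the yellow disc (value of joint lock_pin above 0.004 m and not (y of mark_yellow in the frame of pointer_tip between -0.006 and 0.006 m)).
It fails at once if the tab is pinched: fingers press on both of its sides at once with over 2 N (contact force between the fingers and vane_ring_c3 above 2 N and contact force between the fingers and vane_ring_c4 above 2 N).
It fails at once if a loose thing is lifted, carried or shoved more than 20 mm (distance of any of socket, flange_nut, turbine_wheel, screwdriver, spray_can, grease_jar, mug, wrench from where it was at the start of the episode above 0.02 m).
It also fails if it takes over 48 s, if anything falls off the work surface, if the arm or the gripper's body presses on something with over 40 N, if the wrist force passes 120 N, or if a joint passes its speed limit or range.

### The arm

A 6-joint arm with a two-finger parallel gripper is mounted at the origin on the work surface. World frame = base frame: x ahead of the robot, y to its left, z up, the work surface at z = 0. Lengths are in m, angles in rad, forces in N, time in s.
With the tool pointing down it reaches from about 0.3 to 0.825 m from the base axis. Payload 5.4 kg.
Tool frame: the origin (TCP) lies at the very end of the fingers, on their centre line; the grasp point (between the pads) lies 19 mm behind it (arm.grasp_offset is the distance from the TCP to the grasp point, in m); z points along the fingers, y is the line along which they close (so a half turn about z gives the same grasp; the last joint's range is limited). The gripper opens to 92 mm and grips with 3 to 60 N. Pads are 20 mm wide; open, the fingers measure 128 mm over their backs; the gripper's body (75 mm by 189 mm) begins 69 mm behind the grasp point.
Start: joints at [1.007, 0.158, 1.597, -0, 1.386, -0.21], TCP at [0.199, 0.539, 0.215] pointing down, gripper open.
Joint ranges: [-2.91, 2.91], [-0.94, 2.29], [0.18, 2.7], [-1.29, 4.43], [0.17, 2.64], [-3, 3]. Speed limits (rad/s): [2.57, 2.57, 3.14, 3.14, 3.14, 3.14].

### API

Orientations are given as a rotation vector (axis times angle).
In Python, from bench import sensors, imaging, arm, nets gives the robot as it stands.
- The arm moves only by the tool drive_tool, never from a script. Its argument "moves" is a list of rows, each an object of numbers: "wx", "wy", "wz": the turn, a rotation vector about the world's x, y, z in rad; "tx", "ty", "tz": the shift along the world's x, y, z in cm; "claw": the opening, from -1 (shut) to 1 (fully open). A call has 1 to 20 rows; each row is the pose to reach, as a shift and turn from the pose commanded when the call began; what a row does not reach only later rows make up. A row lasts 1/12 s, in which the tool goes at most 41.7 mm and 7.16 degrees, less where a joint would pass 70% of its speed; a pose out of reach is approached as far as the arm can. A call with a gripper value outside its range is refused whole. The fingers move at their own pace and stop on an object; "squeeze" is the grip in N (left out, the last holds). Time passes only in rows, so rows that repeat a pose let the fingers close. It gives the time, the measured TCP pose, the force, the opening and the grip force at its end, in the units of the state.
- sensors.get_obs(): the state, without advancing time (a new reading comes with each control period).
- imaging.grab_frame(name): name is "scene" or "side" or "wrist"; returns the picture (384x512x3 uint8, red, green, blue); there is no depth.
- imaging.calibration(name): a dict with "K" (3x3 intrinsics, pixels), "rvec" (rotation vector, rad) and "tvec" (3), from world to camera coordinates, as OpenCV has them. Camera axes: x right, y down, z forward; pixel columns grow to the right and rows downward; lengths in m; the calibration is good to about 2 mm. A picture is of the moment at which its call begins: read the wrist's pose just before it. calibration takes no time and is no camera call; for the wrist camera it gives the pose at the moment of the call.
- arm.sign_off(): hands the job in; it is judged then, once.
Trained networks look in the newest picture that a camera, given by its name, has taken for a name from the list of things; names that differ only in an ending like _2 or _b are one class to them, and where a whole thing is asked for, a point or a joint stands for the part that bears it (a point fixed in the world has none). Each returns a list of dicts, best first, with "p" (0 to 1); they miss things now and then, are a little off and sometimes report something else, mostly with a low value. They report only what shows in the picture. A call takes as long as a camera call.
- nets.recognise(camera, thing): "at" ([column, row] in pixels, amid what is visible of it).
The state is a dict: "time_s": time; "qpos": joint angles; "dq": joint speeds; "tau": joint torques, N m; "tool_pos": TCP position; "ee_rot": TCP orientation; "force": force on the tool from outside, world axes, zero at the start; "wrist_torque": the same for the moment, N m; "grip_width": finger opening in m; "grasp_force": force on a finger pad.
Only numpy, scipy, OpenCV 4.12 (cv2) and the standard library are available. Lean on these libraries where they do the work, as an engineer would, in place of code of your own. Each camera call takes 0.05 s, during which the arm holds its last target. There are 200 camera calls.

## Working session

There is one attempt and no reset: what is moved stays moved. The work goes in short steps, Python scripts to look and compute and a tool call to move; the robot and the scene stay as the last step left them, time stands still between calls to the robot, and variables do not carry over. Pictures are saved under pics/ and viewed, at most 10 in all, crops included, and the job is handed in when it is done.

Besides the shell and the picture viewer there is one more tool, called in YAML: its name, and indented under it one key for each argument. drive_tool: Moves the arm, as the interface text tells. Its arguments: {"type":"object","properties":{"moves":{"type":"array"},"squeeze":{"type":"number"}},"required":["moves"]}

```bash
mkdir -p pics; cat > h.py <<'E'
import numpy as np, cv2
from bench import sensors, imaging, arm, nets
def cal(n):
    c=imaging.calibration(n); return np.array(c["K"],float),np.array(c["rvec"],float),np.array(c["tvec"],float)
def ray(n,uv,z,c=None):
    K,r,t=c or cal(n); R=cv2.Rodrigues(r)[0]; o=-R.T@t.ravel()
    d=R.T@np.linalg.inv(K)@np.array([uv[0],uv[1],1.]); return o+d*(z-o[2])/d[2]
def proj(n,P,c=None):
    K,r,t=c or cal(n); return cv2.projectPoints(np.array(P,float).reshape(-1,1,3),r,t,K,None)[0].reshape(-1,2)
def save(n,f):
    im=imaging.grab_frame(n); cv2.imwrite(f,cv2.cvtColor(im,cv2.COLOR_RGB2BGR)); return im
E
python3 - <<'E'
from h import *
a=save("scene","pics/scene.png");b=save("side","pics/side.png")
cv2.imwrite("pics/both.png",cv2.cvtColor(cv2.resize(np.vstack([a,b]),None,fx=.78,fy=.78),cv2.COLOR_RGB2BGR))
for n in("scene","side"):
    for t,z in(("mark_yellow",.043),("mark_blue",.043),("lock_pin",.065),("tab_top",.09),("pointer_tip",.05),("socket",.04),("flange_nut",.03)):
        for d in nets.recognise(n,t)[:1]: print(n,t,d["at"],round(d["p"],2),ray(n,d["at"],z).round(3))
E
```

```text
scene mark_yellow [337.4, 168.5] 0.69 [0.645 0.454 0.043]
scene lock_pin [230.4, 204.4] 0.51 [ 0.53  -0.057  0.065]
scene tab_top [260.3, 196.5] 0.83 [0.598 0.022 0.09 ]
scene pointer_tip [257.9, 197.7] 0.6 [0.557 0.057 0.05 ]
scene socket [257.1, 197.2] 0.55 [0.543 0.069 0.04 ]
scene flange_nut [218.4, 202.9] 0.48 [ 0.454 -0.044  0.03 ]
side mark_blue [266.5, 113.3] 0.7 [ 0.631 -0.433  0.043]
side lock_pin [195.5, 371.4] 0.36 [0.635 0.483 0.065]
side tab_top [272.7, 225.5] 0.86 [0.53  0.092 0.09 ]
side pointer_tip [268.6, 225.2] 0.82 [0.545 0.063 0.05 ]
side socket [286.7, 261.8] 0.48 [0.481 0.165 0.04 ]
side flange_nut [305.5, 208.2] 0.38 [ 0.451 -0.033  0.03 ]
```

View pics/scene.png

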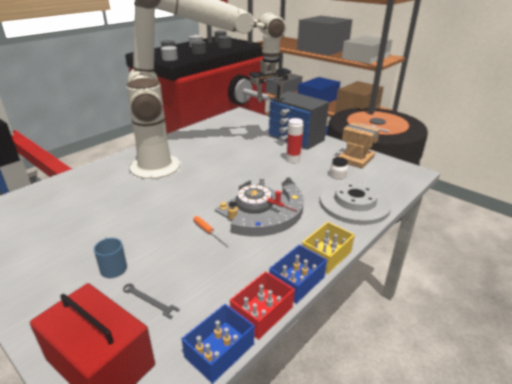

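View pics/side.png

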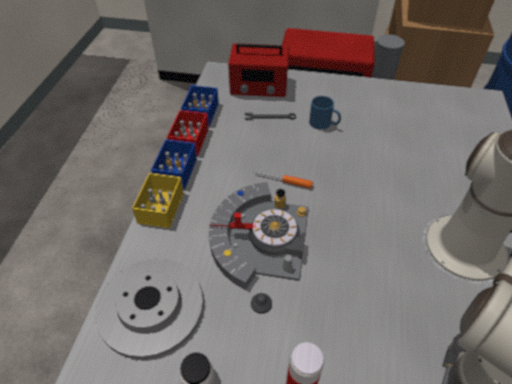

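The side view shows the hub near (274,226), yellow disc (228,253), blue (240,193), plunger (280,198), nut (302,210), socket (288,262), and the pointer tip near (212,226). The screwdriver lies beyond the plunger, and the turbine wheel is near (261,302).

```bash
python3 - <<'E'
from h import *
for t,uv,z in(("hub",(274,226),.067),("yel",(228,253),.043),("blue",(240,193),.043),("plung",(280,192),.07),("tip",(212,226),.051),("tab",(237,217),.1),("nut",(302,210),.025),("sock",(288,258),.062),("wheel",(261,300),.03)):
    print(t,ray("side",uv,z).round(3))
im=cv2.imread("pics/side.png")[165:325,185:345]
cv2.imwrite("pics/c.png",cv2.resize(im,None,fx=3.7,fy=3.7,interpolation=cv2.INTER_CUBIC))
o=sensors.get_obs();print(o["tool_pos"],o["ee_rot"],imaging.calibration("wrist"))
E
```

```text
hub [0.528 0.076 0.067]
yel [0.636 0.167 0.043]
blue [ 0.647 -0.046  0.043]
plung [ 0.529 -0.046  0.07 ]
tip [0.697 0.094 0.051]
tab [0.627 0.089 0.1  ]
nut [ 0.46  -0.028  0.025]
sock [0.479 0.167 0.062]
wheel [0.529 0.279 0.03 ]
[0.19922536 0.53937237 0.21461507] [5.52797492e-01 3.09257020e+00 6.92841406e-06] {'K': array([[278.58554834,   0.        , 254.3239447 ],
       [  0.        , 278.58554834, 188.62365264],
       [  0.        ,   0.        ,   1.        ]]), 'rvec': array([-2.40042574, -1.6731561 , -0.21248569]), 'tvec': array([-0.57552712, -0.02872654,  0.38992984])}
```

View pics/c.png

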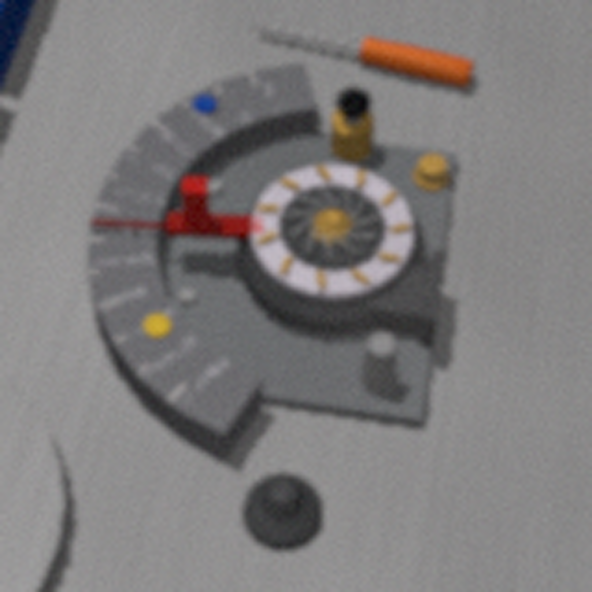

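Jig axis is near (0.528, 0.076) with its yaw near 0. The plunger is at (0.529,-0.046), 122 mm away against a nominal 115, which is fine. Yellow sits at about +40° and the pointer at about 6°, so I push counter-clockwise. I'll go above the jig for a closer look.

drive_tool:
  moves:
    - {"tz": 4,"claw": -1}
    - {"tz": 8,"claw": -1}
    - {"tz": 10,"claw": -1}
    - {"tx": 38,"ty": -48,"tz": 10,"wz": -0.5,"claw": -1}
    - {"tx": 38,"ty": -48,"tz": 10,"wz": -0.5,"claw": -1}
    - {"tx": 38,"ty": -48,"tz": 10,"wz": -0.5,"claw": -1}
    - {"tx": 38,"ty": -48,"tz": 10,"wz": -0.5,"claw": -1}
    - {"tx": 38,"ty": -48,"tz": 10,"wz": -0.5,"claw": -1}
    - {"tx": 38,"ty": -48,"tz": 10,"wz": -0.5,"claw": -1}
    - {"tx": 38,"ty": -48,"tz": 10,"wz": -0.5,"claw": -1}
    - {"tx": 38,"ty": -48,"tz": 10,"wz": -0.5,"claw": -1}
    - {"tx": 38,"ty": -48,"tz": 10,"wz": -0.5,"claw": -1}
    - {"tx": 38,"ty": -48,"tz": 10,"wz": -0.5,"claw": -1}
    - {"tx": 38,"ty": -48,"tz": 10,"wz": -0.5,"claw": -1}
    - {"tx": 38,"ty": -48,"tz": 10,"wz": -0.5,"claw": -1}
    - {"tx": 38,"ty": -48,"tz": 10,"wz": -0.5,"claw": -1}
    - {"tx": 38,"ty": -48,"tz": 10,"wz": -0.5,"claw": -1}
    - {"tx": 38,"ty": -48,"tz": 10,"wz": -0.5,"claw": -1}
    - {"tx": 38,"ty": -48,"tz": 10,"wz": -0.5,"claw": -1}
    - {"tx": 38,"ty": -48,"tz": 10,"wz": -0.5,"claw": -1}

```text
invalid input at $.moves[0]: expected keys wx, wy, wz, tx, ty, tz, claw
```

```bash
python3 - <<'E'
from h import *
save("wrist","pics/w1.png")
o=sensors.get_obs();K,r,t=cal("wrist");R=cv2.Rodrigues(r)[0]
print(o["time_s"],o["tool_pos"],o["ee_rot"],"cam",-R.T@t, "fwd",R[2], "qpos",o["qpos"])
E
```

```text
0.85 [0.19920995 0.53936291 0.21460481] [-5.52844195e-01 -3.09252253e+00  3.15862356e-05] cam [0.13365971 0.56431893 0.38441945] fwd [ 0.23495558 -0.08715137 -0.96809117] qpos [ 1.00690347e+00  1.58393830e-01  1.59699960e+00  3.30803848e-05
  1.38623419e+00 -2.10100159e-01]
```

View pics/w1.png

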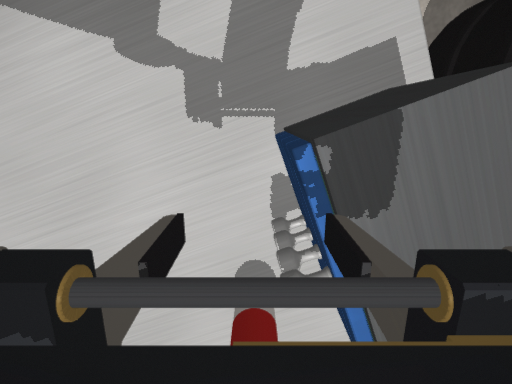

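The drive call was refused because rows need every key. The wrist camera sits 70 mm along tool +x (image up), so I'll turn tool x to about 40°, radially outward at the yellow disc, to keep disc and pointer in view while pushing.

drive_tool:
  moves:
    - {"wx": 0,"wy": 0,"wz": -0.1,"tx": 0,"ty": 0,"tz": 4,"claw": -1}
    - {"wx": 0,"wy": 0,"wz": -0.2,"tx": 0,"ty": 0,"tz": 8,"claw": -1}
    - {"wx": 0,"wy": 0,"wz": -0.3,"tx": 3,"ty": -3,"tz": 9,"claw": -1}
    - {"wx": 0,"wy": 0,"wz": -0.4,"tx": 6,"ty": -6,"tz": 9,"claw": -1}
    - {"wx": 0,"wy": 0,"wz": -0.5,"tx": 9,"ty": -9,"tz": 9,"claw": -1}
    - {"wx": 0,"wy": 0,"wz": -0.6,"tx": 12,"ty": -12,"tz": 9,"claw": -1}
    - {"wx": 0,"wy": 0,"wz": -0.7,"tx": 15,"ty": -15,"tz": 9,"claw": -1}
    - {"wx": 0,"wy": 0,"wz": -0.8,"tx": 18,"ty": -18,"tz": 9,"claw": -1}
    - {"wx": 0,"wy": 0,"wz": -0.9,"tx": 21,"ty": -21,"tz": 9,"claw": -1}
    - {"wx": 0,"wy": 0,"wz": -1.0,"tx": 24,"ty": -24,"tz": 9,"claw": -1}
    - {"wx": 0,"wy": 0,"wz": -1.1,"tx": 27,"ty": -27,"tz": 9,"claw": -1}
    - {"wx": 0,"wy": 0,"wz": -1.2,"tx": 30,"ty": -31,"tz": 9,"claw": -1}
    - {"wx": 0,"wy": 0,"wz": -1.3,"tx": 33,"ty": -35,"tz": 9,"claw": -1}
    - {"wx": 0,"wy": 0,"wz": -1.4,"tx": 36,"ty": -39,"tz": 9,"claw": -1}
    - {"wx": 0,"wy": 0,"wz": -1.5,"tx": 39,"ty": -43,"tz": 9,"claw": -1}
    - {"wx": 0,"wy": 0,"wz": -1.6,"tx": 41,"ty": -47,"tz": 9,"claw": -1}
    - {"wx": 0,"wy": 0,"wz": -1.7,"tx": 42,"ty": -51,"tz": 9,"claw": -1}
    - {"wx": 0,"wy": 0,"wz": -1.8,"tx": 42,"ty": -51,"tz": 7,"claw": -1}
    - {"wx": 0,"wy": 0,"wz": -1.9,"tx": 42,"ty": -51,"tz": 5,"claw": -1}
    - {"wx": 0,"wy": 0,"wz": -2.0,"tx": 42,"ty": -51,"tz": 3,"claw": -1}

```text
time_s: 2.52
tool_pos: [0.6201, 0.0263, 0.2435]
ee_rot: [2.906, 1.192, 0.0]
force: [0.5, 0.6, -0.4]
grip_width: 0.0008
grasp_force: 0.0
```

```bash
python3 - <<'E'
from h import *
save("wrist","pics/w2.png")
o=sensors.get_obs();K,r,t=cal("wrist");R=cv2.Rodrigues(r)[0]
print(o["time_s"],o["tool_pos"],o["ee_rot"],"cam",-R.T@t, "fwd",R[2], "qpos",o["qpos"],o["grip_width"])
E
```

```text
2.5667 [0.61727927 0.02795054 0.2382876 ] [-2.90435852 -1.18677154  0.01090903] cam [0.66879079 0.07748811 0.40777997] fwd [-0.18552217 -0.17464181 -0.96699626] qpos [-1.50009009e-01  2.60395900e-01  1.43201629e+00 -3.99680147e-05
  1.45725434e+00  6.44965889e-01] 0.00030908946683169463
```

View pics/w2.png

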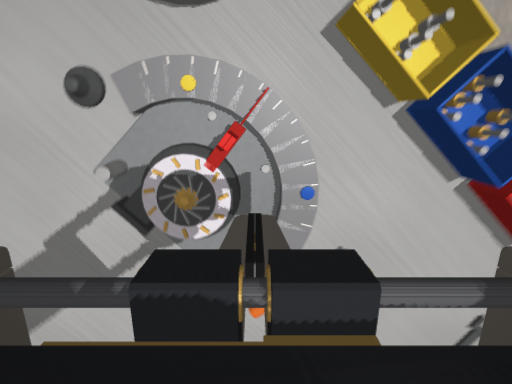

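The wrist view shows the hub at (185,199), yellow (188,83), blue (307,193), pointer tip (269,88) and tab around (229,141), with the closed fingers at the bottom centre.

```bash
cat >> h.py <<'E'
def cen(im,lo,hi,box=None):
    h=cv2.cvtColor(im,cv2.COLOR_RGB2HSV); m=cv2.inRange(h,lo,hi)
    if box: k=np.zeros_like(m); k[box[1]:box[3],box[0]:box[2]]=1; m*=k
    n,l,s,c=cv2.connectedComponentsWithStats(m); i=1+np.argmax(s[1:,4]); return c[i],s[i,4],l==i
def look(box_y,box_r):
    c=cal("wrist"); im=imaging.grab_frame("wrist"); 
    y,ay,_=cen(im,(22,120,100),(34,255,255),box_y)
    h=cv2.cvtColor(im,cv2.COLOR_RGB2HSV)
    m=cv2.inRange(h,(0,120,60),(8,255,255))|cv2.inRange(h,(172,120,60),(180,255,255))
    k=np.zeros_like(m);k[box_r[1]:box_r[3],box_r[0]:box_r[2]]=1
    return im,c,y,ay,m*k
E
python3 - <<'E'
from h import *
im,c,y,ay,m=look((100,40,300,120),(160,75,300,180))
Y=ray("wrist",y,.043,c); print("yel px",y,ay,Y)
b,ab,_=cen(im,(100,120,80),(125,255,255),(290,170,320,215)); B=ray("wrist",b,.043,c); print("blue",b,ab,B)
hub=ray("wrist",(185,199),.067,c); print("hub",hub)
ys,xs=np.nonzero(m); P=np.array([ray("wrist",(u,v),.051,c) for u,v in zip(xs,ys)])
r=np.hypot(*(P-hub)[:,:2].T); print("red n",len(xs),r.max())
s=(r>.135); d=np.median(np.degrees(np.arctan2(P[s,1]-hub[1],P[s,0]-hub[0]))); print("ptr ang",d)
print("yel r,ang",np.hypot(*(Y-hub)[:2]),np.degrees(np.arctan2(*(Y-hub)[[1,0]])),"blue",np.hypot(*(B-hub)[:2]),np.degrees(np.arctan2(*(B-hub)[[1,0]])))
# tip line fit
tip=P[s]; vx,vy,x0,y0=cv2.fitLine(tip[:,:2].astype(np.float32),cv2.DIST_L2,0,.01,.01).ravel(); print("line",np.degrees(np.arctan2(vy,vx)),"miss hub",(hub[0]-x0)*vy-(hub[1]-y0)*vx)
o=sensors.get_obs();print(o["tool_pos"],o["ee_rot"])
E
```

```text
yel px [188.94029851  81.46766169] 201 [0.63967641 0.16452599 0.043     ]
blue [311.67763158 192.34868421] 152 [ 0.64969197 -0.0475256   0.043     ]
hub [0.5313878  0.06952497 0.067     ]
red n 839 0.17563469995806985
ptr ang 6.415086692724863
yel r,ang 0.14405421586355696 41.260302514021085 blue 0.1664232948206475 -44.69482234962474
line 7.3461013 miss hub -0.002485368369099579
[0.617044   0.02886329 0.2401212 ] [-2.89809403 -1.20162733  0.01094986]
```

Pointer is at about 6.9° and yellow at about 41.1°, with radii as specified, so a push of about 34° is needed. I descend on the tab's −y side with the TCP at z≈72 mm.

drive_tool:
  moves:
    - {"wx": 0,"wy": 0,"wz": 0,"tx": 1.5,"ty": 0,"tz": -4,"claw": -1}
    - {"wx": 0,"wy": 0,"wz": 0,"tx": 1.5,"ty": 0,"tz": -8,"claw": -1}
    - {"wx": 0,"wy": 0,"wz": 0,"tx": 1.5,"ty": 0,"tz": -12,"claw": -1}
    - {"wx": 0,"wy": 0,"wz": 0,"tx": 1.5,"ty": 0,"tz": -15,"claw": -1}
    - {"wx": 0,"wy": 0,"wz": 0,"tx": 1.5,"ty": 0,"tz": -16.5,"claw": -1}
    - {"wx": 0,"wy": 0,"wz": 0,"tx": 1.5,"ty": 0,"tz": -17,"claw": -1}
    - {"wx": 0,"wy": 0,"wz": 0,"tx": 1.5,"ty": 0,"tz": -17,"claw": -1}
    - {"wx": 0,"wy": 0,"wz": 0,"tx": 1.5,"ty": 1,"tz": -17,"claw": -1}
    - {"wx": 0,"wy": 0,"wz": 0,"tx": 1.5,"ty": 2,"tz": -17,"claw": -1}
    - {"wx": 0,"wy": 0,"wz": 0,"tx": 1.5,"ty": 3,"tz": -17,"claw": -1}
    - {"wx": 0,"wy": 0,"wz": 0,"tx": 1.4,"ty": 4,"tz": -17,"claw": -1}
    - {"wx": 0,"wy": 0,"wz": 0,"tx": 1.3,"ty": 5,"tz": -17,"claw": -1}
    - {"wx": 0,"wy": 0,"wz": 0,"tx": 1.1,"ty": 6,"tz": -17,"claw": -1}
    - {"wx": 0,"wy": 0,"wz": 0,"tx": 0.9,"ty": 7,"tz": -17,"claw": -1}
    - {"wx": 0,"wy": 0,"wz": 0,"tx": 0.7,"ty": 7.5,"tz": -17,"claw": -1}
    - {"wx": 0,"wy": 0,"wz": 0,"tx": 0.6,"ty": 7.8,"tz": -17,"claw": -1}
    - {"wx": 0,"wy": 0,"wz": 0,"tx": 0.6,"ty": 7.8,"tz": -17,"claw": -1}

```text
time_s: 4.03
tool_pos: [0.6248, 0.1085, 0.0744]
ee_rot: [-2.9, -1.206, 0.0]
force: [0.2, -0.1, -0.6]
grip_width: 0.0007
grasp_force: 0.0
```

```bash
python3 - <<'E'
from h import *
save("wrist","pics/w3.png")
o=sensors.get_obs();print(o["time_s"],o["tool_pos"],o["force"])
E
```

```text
4.0833 [0.62490819 0.10801258 0.07437343] [-0.24005535 -0.14271913 -0.49579257]
```

View pics/w3.png

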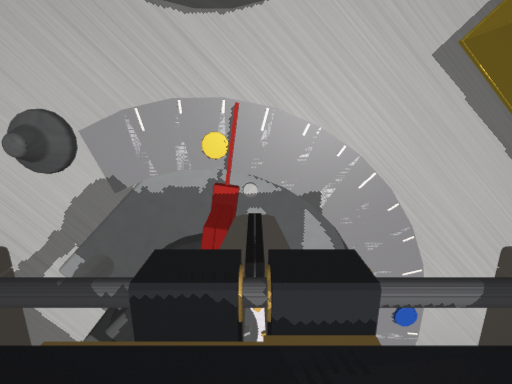

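The pointer now lies just right of the yellow disc: disc at (214,146), pointer from (236,103) to (228,180). I'll measure the remaining offset.

```bash
cat > off.py <<'E'
from h import *
import sys
bx=tuple(map(int,sys.argv[1:5]))
im,c,y,ay,m=look((150,90,300,220),bx)
Y=ray("wrist",y,.043,c)[:2]; ys,xs=np.nonzero(m)
P=np.array([ray("wrist",(u,v),.051,c)[:2] for u,v in zip(xs,ys)],np.float32)
hub=np.array([.530,.072]); r=np.hypot(*(P-hub).T); P=P[(r>.13)&(r<.182)]; r=r.max()
vx,vy,x0,y0=cv2.fitLine(P,cv2.DIST_L2,0,.01,.01).ravel()
if vx<0: vx,vy=-vx,-vy
print("px",y,ay,"Y",Y,"n",len(P),"maxr",r,"ptr ang",np.degrees(np.arctan2(vy,vx)))
print("y of mark in tip frame mm",1000*(vx*(Y[1]-y0)-vy*(Y[0]-x0)), "hub miss mm",1000*(vx*(hub[1]-y0)-vy*(hub[0]-x0)))
o=sensors.get_obs();print(o["time_s"],o["tool_pos"],o["force"])
E
python3 off.py 190 95 260 182
```

```text
px [214.13989637 144.73402418] 579 Y [0.64040989 0.16476482] n 250 maxr 0.1751480410323184 ptr ang 37.05201
y of mark in tip frame mm 12.305911271067613 hub miss mm 4.797682715456358
4.1333 [0.62499947 0.10770527 0.07438404] [-0.2503546   0.41100315 -0.07812182]
```

drive_tool:
  moves:
    - {"wx": 0,"wy": 0,"wz": 0,"tx": -0.1,"ty": 0.15,"tz": 0,"claw": -1}
    - {"wx": 0,"wy": 0,"wz": 0,"tx": -0.25,"ty": 0.3,"tz": 0,"claw": -1}
    - {"wx": 0,"wy": 0,"wz": 0,"tx": -0.35,"ty": 0.45,"tz": 0,"claw": -1}
    - {"wx": 0,"wy": 0,"wz": 0,"tx": -0.45,"ty": 0.6,"tz": 0,"claw": -1}
    - {"wx": 0,"wy": 0,"wz": 0,"tx": -0.45,"ty": 0.6,"tz": 0,"claw": -1}
    - {"wx": 0,"wy": 0,"wz": 0,"tx": -0.45,"ty": 0.6,"tz": 0,"claw": -1}

```text
time_s: 4.63
tool_pos: [0.6206, 0.1135, 0.0746]
ee_rot: [-2.901, -1.206, 0.0]
force: [0.9, 0.3, 1.1]
grip_width: 0.0002
grasp_force: 0.3
```

```bash
python3 off.py 180 95 270 190
```

```text
px [218.81345566 145.48318043] 327 Y [0.63807731 0.16748956] n 229 maxr 0.17444510399990398 ptr ang 40.56203
y of mark in tip frame mm 7.326574179943014 hub miss mm 5.062463654349772
4.6833 [0.62062791 0.11347973 0.07461705] [ 0.83479365 -0.26809465  0.07542857]
```

The pointer now partly hides the disc, so the centroid is biased. I'll use the enclosing circle of all the yellow pixels instead.

```bash
cat > patch.py <<'E'
s=open('off.py').read()
s=s.replace("Y=ray(\"wrist\",y,.043,c)[:2]; ","""hm=cv2.inRange(cv2.cvtColor(im,cv2.COLOR_RGB2HSV),(20,110,90),(36,255,255)); v,u=np.nonzero(hm)
k=np.hypot(u-y[0],v-y[1])<28
Q=np.array([ray("wrist",q,.043,c)[:2] for q in zip(u[k],v[k])],np.float32); Y,rad=cv2.minEnclosingCircle(Q); Y=np.array(Y); print("disc rad",rad,k.sum())
cv2.imwrite("pics/l.png",cv2.resize(cv2.cvtColor(im[90:200,160:290],cv2.COLOR_RGB2BGR),None,fx=4,fy=4))
""")
open('off.py','w').write(s)
E
python3 patch.py; python3 off.py 180 95 270 190
```

```text
disc rad 0.009807485155761242 464
px [218.79141104 145.51840491] 326 Y [0.64032012 0.16469675] n 222 maxr 0.17443440454581569 ptr ang 40.493126
y of mark in tip frame mm 3.692038263495512 hub miss mm 4.834767715539742
4.7333 [0.62060767 0.11347796 0.07459331] [ 0.65815975 -0.10412698 -0.04303127]
```

View pics/l.png

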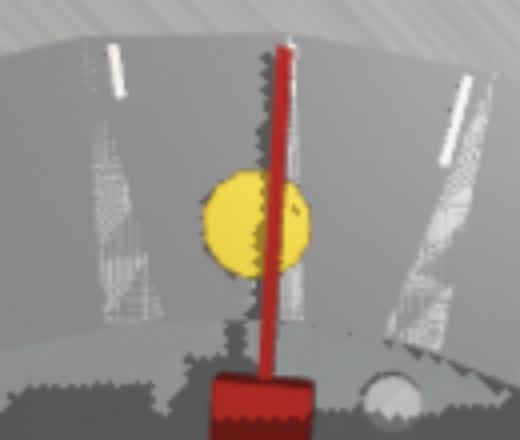

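The pointer crosses the disc slightly right of its middle, about 3.5 mm off at the disc. I'll push about 2.4 mm more at the tab.

drive_tool:
  moves:
    - {"wx": 0,"wy": 0,"wz": 0,"tx": -0.08,"ty": 0.1,"tz": 0,"claw": -1}
    - {"wx": 0,"wy": 0,"wz": 0,"tx": -0.15,"ty": 0.2,"tz": 0,"claw": -1}
    - {"wx": 0,"wy": 0,"wz": 0,"tx": -0.15,"ty": 0.2,"tz": 0,"claw": -1}
    - {"wx": 0,"wy": 0,"wz": 0,"tx": -0.15,"ty": 0.2,"tz": 0,"claw": -1}
    - {"wx": 0,"wy": 0,"wz": 0,"tx": -0.15,"ty": 0.2,"tz": 0,"claw": -1}

```text
time_s: 5.15
tool_pos: [0.6191, 0.1154, 0.0746]
ee_rot: [-2.901, -1.206, 0.0]
force: [1.9, -0.8, -0.7]
grip_width: 0.0006
grasp_force: 0.4
```

```bash
python3 off.py 180 95 270 190
```

```text
disc rad 0.009929778054356575 455
px [234.00438596 146.57017544] 228 Y [0.64048892 0.16504547] n 227 maxr 0.17447642757727336 ptr ang 41.47594
y of mark in tip frame mm 0.5203870428811541 hub miss mm 3.9849969526843805
5.2 [0.61913949 0.11542319 0.07458052] [0.8110037  0.31299027 0.07521524]
```

Centred to about 0.5 mm. Next I back off, rise, and move so the wrist camera sits above the plunger.

drive_tool:
  moves:
    - {"wx": 0,"wy": 0,"wz": 0,"tx": 0.6,"ty": -0.8,"tz": 0,"claw": -1}
    - {"wx": 0,"wy": 0,"wz": 0,"tx": 1.3,"ty": -1.6,"tz": 0,"claw": -1}
    - {"wx": 0,"wy": 0,"wz": 0,"tx": 1.3,"ty": -1.6,"tz": 2,"claw": -1}
    - {"wx": 0,"wy": 0,"wz": 0,"tx": 1.3,"ty": -1.6,"tz": 6,"claw": -1}
    - {"wx": 0,"wy": 0,"wz": 0,"tx": 1.3,"ty": -1.6,"tz": 10,"claw": -1}
    - {"wx": 0,"wy": 0,"wz": 0,"tx": 0,"ty": -4,"tz": 12,"claw": -1}
    - {"wx": 0,"wy": 0,"wz": 0,"tx": -2,"ty": -7,"tz": 12,"claw": -1}
    - {"wx": 0,"wy": 0,"wz": 0,"tx": -4,"ty": -10,"tz": 12,"claw": -1}
    - {"wx": 0,"wy": 0,"wz": 0,"tx": -6,"ty": -13,"tz": 12,"claw": -1}
    - {"wx": 0,"wy": 0,"wz": 0,"tx": -8,"ty": -16,"tz": 12,"claw": -1}
    - {"wx": 0,"wy": 0,"wz": 0,"tx": -11,"ty": -19,"tz": 12,"claw": -1}
    - {"wx": 0,"wy": 0,"wz": 0,"tx": -13,"ty": -20.5,"tz": 12,"claw": -1}
    - {"wx": 0,"wy": 0,"wz": 0,"tx": -13,"ty": -20.5,"tz": 12,"claw": -1}
    - {"wx": 0,"wy": 0,"wz": 0,"tx": -13,"ty": -20.5,"tz": 12,"claw": -1}

```text
time_s: 6.37
tool_pos: [0.4891, -0.091, 0.195]
ee_rot: [2.903, 1.201, 0.001]
force: [0.2, -1.3, 0.8]
grip_width: 0.0004
grasp_force: 0.0
```

```bash
python3 - <<'E'
from h import *
save("wrist","pics/w4.png")
c=cal("wrist")
o=sensors.get_obs();print(o["time_s"],o["tool_pos"],o["ee_rot"])
print(proj("wrist",[.53,-.045,.07],c))
for d in nets.recognise("wrist","lock_pin")[:2]: print(d)
E
```

```text
6.4167 [ 0.48972928 -0.09033059  0.1950426 ] [2.90159074e+00 1.20331109e+00 1.55017048e-03]
[[250.96281315 126.88008159]]
{'at': [255.0, 128.6], 'p': 0.78}
```

View pics/w4.png

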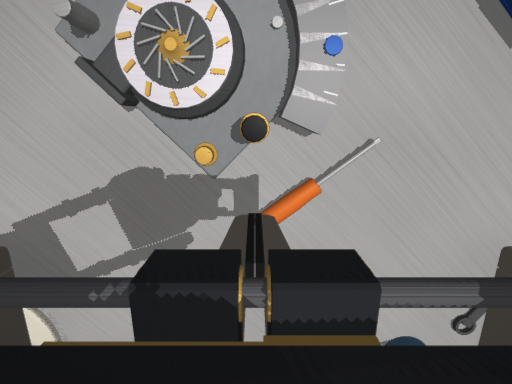

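The black cap centre is at (255,127.5), with the hub at (171,44) and the nut at (205,155).

```bash
python3 - <<'E'
from h import *
c=cal("wrist"); o=sensors.get_obs(); p=ray("wrist",(255,127.5),.07,c); print(p,ray("wrist",(171,44),.067,c),"move cm",100*(p-o["tool_pos"]),o["tool_pos"])
E
```

```text
[ 0.53272761 -0.04780846  0.07      ] [0.53069595 0.06612741 0.067     ] move cm [  4.27097177   4.19736219 -12.49581916] [ 0.49001789 -0.08978208  0.19495819]
```

The hub-to-plunger distance is 114 mm against 115 nominal. I'll move above it and down to just over the cap.

drive_tool:
  moves:
    - {"wx": 0,"wy": 0,"wz": 0,"tx": 2.2,"ty": 2.1,"tz": 0,"claw": -1}
    - {"wx": 0,"wy": 0,"wz": 0,"tx": 4.3,"ty": 4.2,"tz": 0,"claw": -1}
    - {"wx": 0,"wy": 0,"wz": 0,"tx": 4.3,"ty": 4.2,"tz": -3,"claw": -1}
    - {"wx": 0,"wy": 0,"wz": 0,"tx": 4.3,"ty": 4.2,"tz": -6,"claw": -1}
    - {"wx": 0,"wy": 0,"wz": 0,"tx": 4.3,"ty": 4.2,"tz": -9,"claw": -1}
    - {"wx": 0,"wy": 0,"wz": 0,"tx": 4.3,"ty": 4.2,"tz": -11,"claw": -1}
    - {"wx": 0,"wy": 0,"wz": 0,"tx": 4.3,"ty": 4.2,"tz": -11.7,"claw": -1}
    - {"wx": 0,"wy": 0,"wz": 0,"tx": 4.3,"ty": 4.2,"tz": -11.7,"claw": -1}
    - {"wx": 0,"wy": 0,"wz": 0,"tx": 4.3,"ty": 4.2,"tz": -11.7,"claw": -1}

```text
time_s: 7.22
tool_pos: [0.5332, -0.0473, 0.0783]
ee_rot: [2.9, 1.207, 0.001]
force: [0.8, -1.2, 0.4]
grip_width: 0.0004
grasp_force: 0.0
```

drive_tool:
  moves:
    - {"wx": 0,"wy": 0,"wz": 0,"tx": 0,"ty": 0,"tz": -0.4,"claw": -1}
    - {"wx": 0,"wy": 0,"wz": 0,"tx": 0,"ty": 0,"tz": -0.8,"claw": -1}
    - {"wx": 0,"wy": 0,"wz": 0,"tx": 0,"ty": 0,"tz": -1.2,"claw": -1}
    - {"wx": 0,"wy": 0,"wz": 0,"tx": 0,"ty": 0,"tz": -1.6,"claw": -1}
    - {"wx": 0,"wy": 0,"wz": 0,"tx": 0,"ty": 0,"tz": -1.9,"claw": -1}
    - {"wx": 0,"wy": 0,"wz": 0,"tx": 0,"ty": 0,"tz": -2.0,"claw": -1}
    - {"wx": 0,"wy": 0,"wz": 0,"tx": 0,"ty": 0,"tz": -2.0,"claw": -1}
    - {"wx": 0,"wy": 0,"wz": 0,"tx": 0,"ty": 0,"tz": -2.0,"claw": -1}

```text
time_s: 7.88
tool_pos: [0.5331, -0.048, 0.0584]
ee_rot: [2.9, 1.205, 0.002]
force: [1.2, -0.2, 5.1]
grip_width: 0.0001
grasp_force: 2.4
```

drive_tool:
  moves:
    - {"wx": 0,"wy": 0,"wz": 0,"tx": 0,"ty": 0,"tz": -0.1,"claw": -1}
    - {"wx": 0,"wy": 0,"wz": 0,"tx": 0,"ty": 0,"tz": -0.2,"claw": -1}
    - {"wx": 0,"wy": 0,"wz": 0,"tx": 0,"ty": 0,"tz": -0.2,"claw": -1}
    - {"wx": 0,"wy": 0,"wz": 0,"tx": 0,"ty": 0,"tz": -0.2,"claw": -1}

```text
time_s: 8.22
tool_pos: [0.5332, -0.048, 0.0582]
ee_rot: [2.9, 1.206, 0.002]
force: [-5.2, 2.0, 19.0]
grip_width: 0.0005
grasp_force: 9.4
```

Hard stop reached: the cap is at 58 mm with 19 N. I'll lift away and move so the camera can recheck the pointer.

drive_tool:
  moves:
    - {"wx": 0,"wy": 0,"wz": 0,"tx": 0,"ty": 0,"tz": 1,"claw": -1}
    - {"wx": 0,"wy": 0,"wz": 0,"tx": 0,"ty": 0,"tz": 4,"claw": -1}
    - {"wx": 0,"wy": 0,"wz": 0,"tx": 0,"ty": 0,"tz": 8,"claw": -1}
    - {"wx": 0,"wy": 0,"wz": 0,"tx": 1,"ty": 2,"tz": 12,"claw": -1}
    - {"wx": 0,"wy": 0,"wz": 0,"tx": 3,"ty": 5,"tz": 15,"claw": -1}
    - {"wx": 0,"wy": 0,"wz": 0,"tx": 5,"ty": 7,"tz": 15,"claw": -1}
    - {"wx": 0,"wy": 0,"wz": 0,"tx": 7,"ty": 9,"tz": 15,"claw": -1}
    - {"wx": 0,"wy": 0,"wz": 0,"tx": 8,"ty": 11,"tz": 15,"claw": -1}
    - {"wx": 0,"wy": 0,"wz": 0,"tx": 8,"ty": 11,"tz": 15,"claw": -1}
    - {"wx": 0,"wy": 0,"wz": 0,"tx": 8,"ty": 11,"tz": 15,"claw": -1}
    - {"wx": 0,"wy": 0,"wz": 0,"tx": 8,"ty": 11,"tz": 15,"claw": -1}

```text
time_s: 9.13
tool_pos: [0.6112, 0.0619, 0.2046]
ee_rot: [-2.9, -1.205, 0.004]
force: [-0.3, -0.2, 0.8]
grip_width: 0.0005
grasp_force: 0.0
```

```bash
sed -i 's/(150,90,300,220)/(150,60,350,220)/' off.py; python3 off.py 170 60 300 190; python3 -c "
from h import *
im=save('wrist','pics/w5.png')"
```

```text
disc rad 0.009871072135865688 192
px [213.21  96.12] 100 Y [0.64023054 0.16445263] n 84 maxr 0.17390193288272202 ptr ang 41.891785
y of mark in tip frame mm 0.5962030104083027 hub miss mm 5.377572571132472
9.1833 [0.61128875 0.06155211 0.20490994] [-0.04953417 -1.03092315  0.24227704]
```

View pics/w5.png

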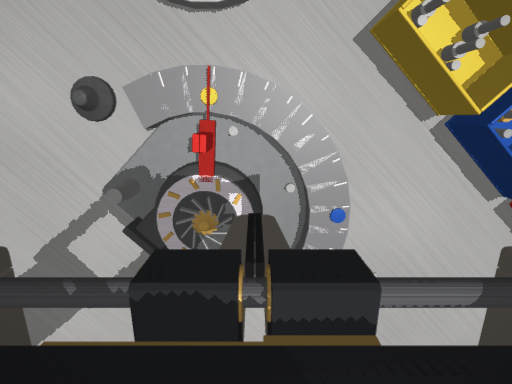

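The pointer at (208,96) passes through the middle of the yellow disc, still 0.6 mm off. The arm is clear at z 0.2.

```bash
python3 -c "
from bench import arm
print(arm.sign_off())"
```

```text
the job is handed in; nothing more can be done
None
```

The job is handed in: the pointer rests about 0.6 mm from the centre of the yellow disc (limit 6 mm), the plunger was pressed to its stop at 58 mm, and the arm is clear; the judge gave no verdict.

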